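# Close up the battery cover of the portable tube sealer and hold it for the second fastener

## Task

Swing the tube sealer's carry handle back, away from you, until it clicks home in its rear detent, then turn the wing fastener on the battery cover clockwise until its slot lines up with the two marks beside it. Then press the sprung-up loose end of the cover down flush on its frame with firm finger pressure, next to the empty hole and not on its steel ring, and finish while still holding it there, so that I can put in the second fastener; leave the things standing around the sealer alone.

Things in the scene. Friction and masses are not known exactly. Their poses are not given: they have to be found in the camera images.
- sealer: Portable tube sealer, fixed (does not move when pushed): cream box with lime side cheeks, 166 mm deep (x) by 240 mm wide (y), housing 114 mm high. Origin: centre of its underside, on the bench. Own axes: -x is the front with the display (faces the robot within 0.35 rad), +x the rear with vents, +y its left side, z up.
- handle_pivot (a point): Fixed point midway between the carry handle's two side pivots, 85 mm above the bench at sealer x 0, y 0; the pivot axis runs along the sealer's y. Axes as the sealer's. The handle's two flat arms, 18 x 6 mm, run from the pivots outside the side cheeks, at y +-127 mm.
- handle (a joint): Handle angle, rad: 0 = upright over the cover, positive = leaning to the sealer's rear (+x). Starts within 0.35 of 0, stays where it is left (friction 1.5 N at the crossbar). From 1.0 rad it rides over a sprung ball (some 5 N at the crossbar), then seats in the rear detent between 1.29 rad and the hard stop at 1.35 rad: crossbar 129 mm behind and 29 mm above the pivot axis. Home = above 1.26.
- handle_bar (a point): Centre of the handle's crossbar, on its axis, 132 mm from the pivot axis: aluminium rod of 12 mm diameter with a black rubber grip of 20 mm diameter along its middle 130 mm. y along the bar, z pointing away from the pivot.
- fastener (a joint): Turn of the quarter-turn wing fastener in rad, growing clockwise seen from above: 0 = wing (and slot) along the sealer's x, 1.571 = wing along the sealer's y = slot in line with the two dark marks, which is a hard stop. Starts between 0.15 and 0.6; friction about 0.1 N m; stays where it is left. As it turns its cam draws the left end of the cover down by 2 to 3 mm.
- wing (a point): Middle of the fastener's steel wing: a flat bar 32 mm long, 10 mm thick, 18 mm high with a dark slot along its top, on a round 28 mm collar. The point is 9 mm below the wing's top and 13 mm above the cover's top face, at sealer x 0, y +70 mm, 138 mm above the bench when locked. x along the wing, z up along the turning axis.
- loose_end (a point): Middle of the cover's loose right edge, on its top face, at sealer x 0, y -103 mm. It is 125 mm above the bench when the cover lies flush on its frame (hard stop, fastener locked) and springs up about 11 mm when let go. It takes about 8 N near the empty hole to press it flush.
- hole_ring: Steel ring, 22 mm in diameter and 1.5 mm high, round the empty hole for the second fastener, on the cover's top face at sealer x 0, y -80 mm. Origin: centre of the ring's underside. The cover around it is plain and can be pressed, for instance 40 mm to either side of it in the sealer's x.
- battery_cover: Grey plastic cover plate, 126 mm (x) by 206 mm (y), 5 mm thick, with a field 96 x 70 mm raised 1.5 mm in its middle. It tilts about its left end only. Origin: middle of the tilting line, on its underside, at sealer x 0, y +98 mm, 120 mm above the bench once the fastener is locked; from there it reaches y +5 to -201 mm, x +-63 mm. Axes as the sealer's, tilting with the cover.
- tray: Bystander: loose steel tray 120 x 85 x 20 mm with the second fastener lying in it, beside the sealer. Origin: centre of its underside.
- label_roll: Bystander: loose roll of labels 80 mm in diameter, 50 mm high, beside the sealer. Origin: centre of its underside.
- spray: Bystander: loose white bottle 60 mm in diameter, 150 mm high, behind the sealer to its left. Origin: centre of its underside.

How it is judged:
On the way, in this order (a step that is already met when the one before it is completed fails the run):
1. the carry handle is seated in its rear detent (value of joint handle above 1.26 rad and velocity of joint handle below 0.2 rad/s), for 0.2 s.
2. the fastener's slot is in line with the marks (value of joint fastener above 1.46 rad), for 0.2 s.
3. the loose end of the cover is pressed flush by the fingers (z of loose_end in the frame of sealer below 0.127 m and contact force between the fingers and battery_cover above 3 N), for 0.3 s.
At the end, for the whole second after the job is handed in: Handle in its rear detent (above 1.26 rad); fastener slot within 6 degrees of the marks (above 1.46 rad); the fingers hold the cover flush (loose edge's top less than 127 mm up, within 2 mm of flush) with more than 3 N, not pressing on the ring of the empty hole (all of step 3 and value of joint handle above 1.26 rad and value of joint fastener above 1.46 rad and contact force between the fingers and hole_ring below 0.5 N); the arm keeps its last pose, push and grip.
It fails at once if a bystander was pushed more than 30 mm (distance of any of tray, label_roll, spray from where it was at the start of the episode above 0.03 m).
It fails at once if the plastic cover was pressed with more than 60 N (contact force between the fingers and battery_cover above 60 N).
It also fails if it takes over 64 s, if anything falls off the work surface, if the arm or the gripper's body presses on something with over 40 N, if the wrist force passes 120 N, or if a joint passes its speed limit or range.

## Robot

A 6-joint arm with a two-finger parallel gripper is mounted at the origin on the work surface. World frame = base frame: x ahead of the robot, y to its left, z up, the work surface at z = 0. Lengths are in m, angles in rad, forces in N, time in s.
With the tool pointing down it reaches from about 0.375 to 0.9 m from the base axis. Payload 3.1 kg.
Tool frame: the origin (TCP) lies on the centre line of the jaws, within the pads' length; the fingertips stand 8 mm ahead of it and the grasp point (between the pads) lies 11 mm behind it; z points along the fingers, y is the line along which they close (so a half turn about z gives the same grasp; the last joint's range is limited). The gripper opens to 85 mm and grips with 20 to 120 N. Pads are 22 mm wide; open, the fingers measure 114 mm over their backs; the gripper's body (76 mm by 85 mm) begins 54 mm behind the grasp point. The pads swing forward as they close: fully open they stand 13 mm farther back than shut.
Start: joints at [0.973, 0.527, 1.433, -0, 1.181, -0.178], TCP at [0.255, 0.571, 0.239] pointing down, gripper open.
Joint ranges: [-3.08, 3.08], [-0.75, 2.2], [0.22, 2.44], [-1.43, 4.57], [0, 2.65], [-2.85, 2.85]. Speed limits (rad/s): [2.79, 2.79, 3.14, 3.14, 3.14, 3.14].

## Interface

Orientations are given as a unit quaternion [x, y, z, w].
In Python, from station import * gives the robot as it stands.
- The arm moves only by the tool play_rows, never from a script. Its argument "rows" is a list of rows, each a list of 3 entries, a list of its own where there are three numbers: the turn, a rotation vector about the tool's x, y, z in degrees, then the shift along the tool's x, y, z in mm, then the closure, from 0 (fully open) to 1 (shut). In form: [[[ax, ay, az], [dx, dy, dz], jaw], ...]. A call has 1 to 12 rows; each row shifts and turns the commanded pose from where the row before left it, along the tool's axes as they then stand; what a row does not reach is not made up. A row lasts 1/12 s, in which the tool goes at most 41.7 mm and 7.16 degrees, less where a joint would pass 70% of its speed; a pose out of reach is approached as far as the arm can. A call with a gripper value outside its range is refused whole. The fingers move at their own pace and stop on an object; "grip_force" is the grip in N (left out, the last holds). Time passes only in rows, so rows that do not move let the fingers close. It gives the time, the measured TCP pose, the force, the opening and the grip force at its end, in the units of the state.
- sense(): the state, without advancing time (a new reading comes with each control period).
- snapshot(name): name is "side" or "top" or "wrist"; returns (picture, depth): 480x640x3 uint8, red, green, blue; 480x640 float32, m along the optical axis (not along the pixel's ray), 0 where there is no reading.
- get_calibration(name): a dict with "vfov" (degrees; the focal length in pixels is half the picture's height over the tangent of half this angle, whatever the lens; pixels are square), "cx", "cy" (the principal point, pixels), "xyz" and "attitude" of the camera in the world. Camera axes: x right, y down, z forward; pixel columns grow to the right and rows downward; lengths in m; the calibration is good to about 2 mm. A picture is of the moment at which its call begins: read the wrist's pose just before it. get_calibration takes no time and is no camera call; for the wrist camera it gives the pose at the moment of the call.
- sign_off(): hands the job in; it is judged then, once.
The state is a dict: "t": time; "q": joint angles; "qd": joint speeds; "tau": joint torques, N m; "tcp_pos": TCP position; "tool_rot": TCP orientation; "force": force on the tool from outside, world axes, zero at the start; "ft_torque": the same for the moment, N m; "finger_gap": opening from 0.0 (shut) to 1.0 (fully open); "gripper_force": force on a finger pad.
Only numpy, scipy, OpenCV 4.12 (cv2) and the standard library are available. Lean on these libraries where they do the work, as an engineer would, in place of code of your own. Each camera call takes 0.05 s, during which the arm holds its last target. There are 200 camera calls.

## Working session

There is one attempt and no reset: what is moved stays moved. The work goes in short steps, Python scripts to look and compute and a tool call to move; the robot and the scene stay as the last step left them, time stands still between calls to the robot, and variables do not carry over. Pictures are saved under pics/ and viewed, at most 10 in all, crops included, and the job is handed in when it is done.

Besides the shell and the picture viewer there is one more tool, called as a command line: name --argument value ..., lists and objects as JSON in quotes. play_rows: Moves the arm, as the interface text tells. Its arguments: {"type":"object","properties":{"rows":{"type":"array","items":{"type":"array"}},"grip_force":{"type":"number"}},"required":["rows"]}

```bash
mkdir -p pics
cat > h.py <<'E'
from station import *
import numpy as np, cv2
from scipy.spatial.transform import Rotation as R
def cam(name):
    c=get_calibration(name); f=240/np.tan(np.radians(c["vfov"])/2); return c,f
def pt(c,f,d,u,v):
    z=d[v,u]; p=np.array([(u-c["cx"])/f*z,(v-c["cy"])/f*z,z])
    return R.from_quat(c["attitude"]).apply(p)+np.array(c["xyz"])
def cloud(name):
    c,f=cam(name); im,d=snapshot(name)
    v,u=np.mgrid[0:480,0:640]; P=np.stack([(u-c["cx"])/f*d,(v-c["cy"])/f*d,d],-1)
    W=R.from_quat(c["attitude"]).apply(P.reshape(-1,3)).reshape(480,640,3)+np.array(c["xyz"]); W[d==0]=np.nan
    return im,W
E
python3 - <<'E'
from h import *
print(sense()); 
for n in("top","side"):
    print(get_calibration(n)); im,W=cloud(n); cv2.imwrite(f"pics/{n}0.png",im[:,:,::-1]); np.save(f"{n}0.npy",W)
E
```

```text
{'t': 0.0, 'q': array([ 9.72446898e-01,  5.28481298e-01,  1.43388282e+00,  2.03381910e-05,
        1.18138811e+00, -1.78481268e-01]), 'qd': array([-0.00073994,  0.00068576, -0.00037658, -0.00087626, -0.00019707,
       -0.00023865]), 'tau': array([-2.48795759e-04, -4.42357743e+01, -1.78024811e+01, -2.02948113e-04,
        8.57543957e-03,  2.91234215e-06]), 'tcp_pos': array([0.25434043, 0.57015824, 0.23833049]), 'tool_rot': array([ 2.08399092e-01,  9.78043277e-01, -9.95794126e-04, -4.17643105e-04]), 'force': array([-0.63755397,  0.3352732 ,  0.1371759 ]), 'ft_torque': array([ 0.02414253, -0.01686578,  0.005435  ]), 'gripper_force': 0.0, 'finger_gap': 1.0018877719984793}
{'vfov': 42.283715744907695, 'cx': 319.21099441076433, 'cy': 252.21927229332854, 'xyz': array([0.49732105, 0.06151337, 1.56630618]), 'attitude': array([-0.69935981,  0.71388716, -0.02296053,  0.0270885 ])}
{'vfov': 57.868325455171544, 'cx': 316.39009208292134, 'cy': 233.68467801253198, 'xyz': array([ 0.19373384, -0.54672849,  0.83905357]), 'attitude': array([ 0.87570055, -0.27695185,  0.11344926, -0.37891357])}
```

View pics/top0.png

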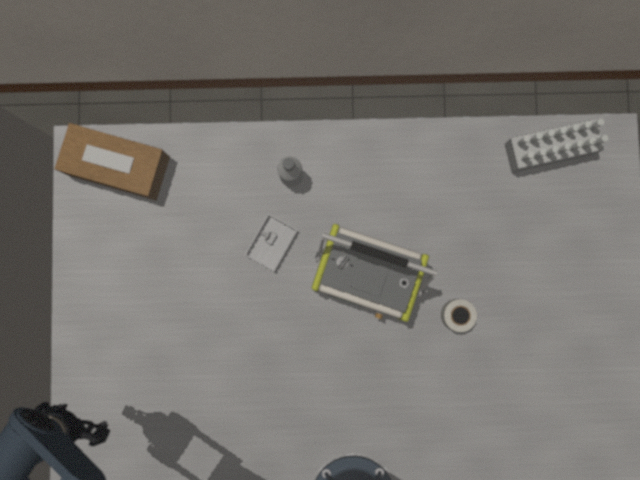

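View pics/side0.png

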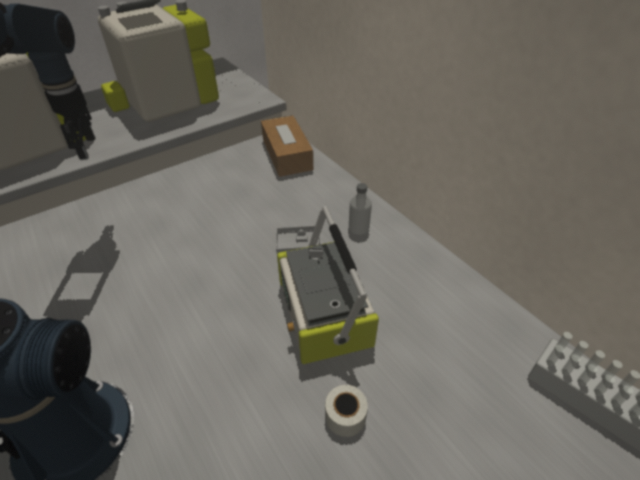

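The top view shows the sealer centred near (370,272), yawed, with its handle leaning a little to the rear (bar about (380,252)). The fastener is at (342,262) and the ring at (404,283). The tray is at (272,243), the roll at (460,316) and the bottle at (290,170).

Run:
```python
from h import *
im=cv2.imread("pics/top0.png"); W=np.load("top0.npy")
hsv=cv2.cvtColor(im,cv2.COLOR_BGR2HSV)
lime=(hsv[...,0]>22)&(hsv[...,0]<40)&(hsv[...,1]>130)
sub=np.zeros_like(lime); sub[215:330,300:445]=1
P=W[lime&sub]; print("lime z pct",np.nanpercentile(P[:,2],[5,25,50,75,95]))
P=P[(P[:,2]>.105)&(P[:,2]<.122)]
(c,s,a)=cv2.minAreaRect((P[:,:2]*1000).astype(np.float32)); print(c,s,a,len(P))
# by two groups mean
for z0,z1 in((.095,.13),(.17,.25)):
  Q=W[sub&(W[...,2]>z0)&(W[...,2]<z1)]; print(z0,cv2.minAreaRect((Q[:,:2]*1000).astype(np.float32)),len(Q),Q[:,2].max())
# handle bar
Q=W[sub&(W[...,2]>.19)]; m=Q.mean(0); print("bar",m,np.linalg.svd(Q-m,full_matrices=False)[2][0],np.percentile(Q[:,2],[5,50,95]))
for n,b in(("tray",(245,300,210,275)),("roll",(440,480,298,335)),("spray",(275,303,150,190))):
  Q=W[b[2]:b[3],b[0]:b[1]].reshape(-1,3); Q=Q[Q[:,2]>.012]; print(n,Q.min(0),Q.max(0))
cv2.imwrite("pics/crop.png",cv2.resize(im[215:330,300:445],None,fx=5.2,fy=5.2,interpolation=cv2.INTER_CUBIC))
```

```text
lime z pct [0.10956858 0.11301666 0.11525501 0.11756251 0.1202599 ]
(551.5826416015625, -48.795867919921875) (234.768310546875, 158.74130249023438) 69.85262298583984 448
0.095 ((551.1788330078125, -49.93540954589844), (266.8135070800781, 165.44287109375), 70.054443359375) 2771 0.12999976988560413
0.17 ((581.1998291015625, -59.78968048095703), (260.081787109375, 31.711427688598633), 69.66912078857422) 930 0.23290594302307044
bar [ 0.5853975  -0.06226674  0.21909711] [-0.34139333 -0.93991994 -0.00105058] [0.21195533 0.21965469 0.22558267]
tray [0.56259364 0.12398587 0.01203303] [0.7056917  0.25490746 0.03579524]
roll [ 0.40606254 -0.30844618  0.01250527] [ 0.48377918 -0.22969747  0.0630094 ]
spray [0.77382174 0.10654574 0.01221467] [0.83325343 0.1644422  0.15936697]
```

View pics/crop.png

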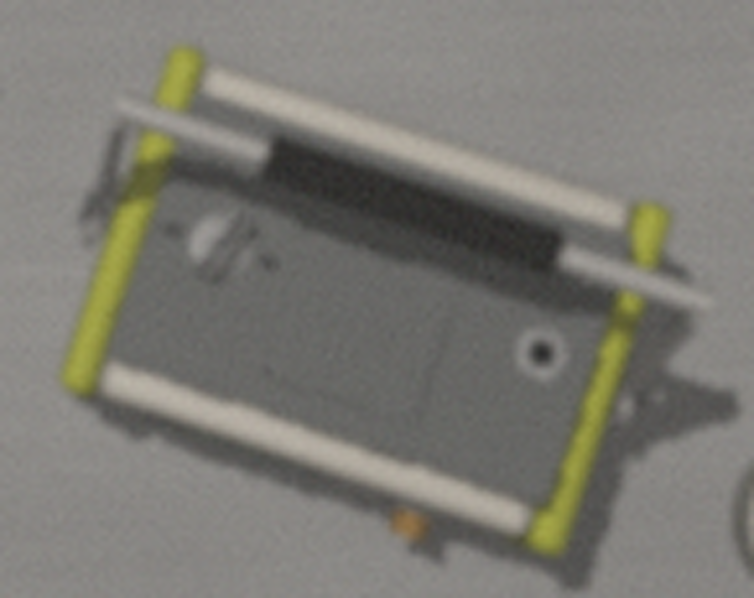

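The yaw of the sealer's y axis is about 70°, the centre is at about (0.551, -0.049) and the handle stands at about 0.28 rad. Next I work out the approach to the front of the bar.

```bash
cat >> h.py <<'E'
C=np.array([.5513,-.0494]); YAW=np.radians(70)   # world angle of sealer +y
Y=np.array([np.cos(YAW),np.sin(YAW)]); X=np.array([Y[1],-Y[0]])
def w(x,y,z): return np.r_[C+x*X+y*Y,z]
def to_s(p): d=np.array(p[:2])-C; return np.r_[d@X,d@Y,p[2]]
def goal(x,y,z,dyaw=0.):
    """sealer xyz of TCP; tool y at sealer y turned clockwise dyaw. Prints turn then shift in turned tool frame"""
    s=sense(); r=R.from_quat(s["tool_rot"]); a=YAW-dyaw
    yt=np.r_[np.cos(a),np.sin(a),0]; zt=np.array([0,0,-1.]); G=R.from_matrix(np.stack([np.cross(yt,zt),yt,zt],1))
    print("turn",(r.inv()*G).as_rotvec(degrees=True).round(2),"shift",(G.inv().apply(w(x,y,z)-s["tcp_pos"])*1000).round(1),"now",to_s(s["tcp_pos"]).round(4),"F",s["force"].round(1))
E
python3 - <<'E'
from h import *
goal(-.03,0,.239); goal(-.03,0,.202)
E
```

```text
turn [-0.11 -0.02 -4.05] shift [-460.9 -480.7   -0.6] now [-0.4909  0.4807  0.2384] F [-0.5 -0.2 -0.7]
turn [-0.11 -0.02 -4.05] shift [-460.9 -480.7   36.4] now [-0.4909  0.4807  0.2384] F [-0.5 -0.2 -0.7]
```

play_rows --rows '[[[0, 0, -4], [-19, -20, 0], 1], [[0, 0, 0], [-19, -20, 0], 1], [[0, 0, 0], [-19, -20, 0], 1], [[0, 0, 0], [-19, -20, 0], 1], [[0, 0, 0], [-19, -20, 0], 1], [[0, 0, 0], [-19, -20, 0], 1], [[0, 0, 0], [-19, -20, 0], 1], [[0, 0, 0], [-19, -20, 0], 1], [[0, 0, 0], [-19, -20, 0], 1], [[0, 0, 0], [-19, -20, 0], 1], [[0, 0, 0], [-19, -20, 0], 1], [[0, 0, 0], [-19, -20, 0], 1]]'

```text
t: 1.1
tcp_pos: [0.3848, 0.265, 0.2391]
tool_rot: [0.174, 0.985, -0.0, -0.0]
force: [0.2, 0.2, 0.5]
finger_gap: -0.001
gripper_force: 0.0
```

play_rows --rows '[[[0, 0, 0], [-19, -20, 0], 1], [[0, 0, 0], [-19, -20, 0], 1], [[0, 0, 0], [-19, -20, 0], 1], [[0, 0, 0], [-19, -20, 0], 1], [[0, 0, 0], [-19, -20, 0], 1], [[0, 0, 0], [-19, -20, 0], 1], [[0, 0, 0], [-19, -20, 0], 1], [[0, 0, 0], [-19, -20, 0], 1], [[0, 0, 0], [-19, -20, 0], 1], [[0, 0, 0], [-19, -20, 0], 1], [[0, 0, 0], [-15, -20, 0], 1], [[0, 0, 0], [0, 0, 0], 1]]'

```text
t: 2.1
tcp_pos: [0.5042, -0.0147, 0.2392]
tool_rot: [0.176, 0.984, -0.001, 0.001]
force: [0.5, 0.0, 0.2]
finger_gap: -0.001
gripper_force: 0.0
```

Run:
```python
from h import *
goal(-.03,0,.202)
```

```text
turn [-0.08  0.17 -0.27] shift [-26.2 -16.5  37.2] now [-0.0562  0.0165  0.2392] F [0.5 0.  0.2]
```

play_rows --rows '[[[0, 0, 0], [-10, -8, 18], 1], [[0, 0, 0], [-10, -8, 19], 1], [[0, 0, 0], [-12, 0, 0], 1], [[0, 0, 0], [-13, 0, 0], 1], [[0, 0, 0], [-13, 0, 0], 1], [[0, 0, 0], [-13, 0, 0], 1], [[0, 0, 0], [-10, 0, 4.5], 1], [[0, 0, 0], [-10, 0, 4.5], 1], [[0, 0, 0], [-9, 0, 4.5], 1], [[0, 0, 0], [-9, 0, 4.5], 1], [[0, 0, 0], [0, 0, 0], 1]]'

```text
t: 3.02
tcp_pos: [0.6, -0.0634, 0.1829]
tool_rot: [0.174, 0.985, -0.0, -0.0]
force: [0.5, -0.8, -0.2]
finger_gap: -0.002
gripper_force: 0.0
```

play_rows --rows '[[[0, 0, 0], [-8, 0, 7], 1], [[0, 0, 0], [-7, 0, 7], 1], [[0, 0, 0], [-7, 0, 7], 1], [[0, 0, 0], [-7, 0, 6], 1], [[0, 0, 0], [-3, 0, 3], 1], [[0, 0, 0], [0, 0, 0], 1]]'

```text
t: 3.52
tcp_pos: [0.6293, -0.0743, 0.153]
tool_rot: [0.174, 0.985, 0.0, -0.0]
force: [0.1, -0.2, 0.3]
finger_gap: -0.002
gripper_force: 0.0
```

Run:
```python
from h import *
goal(.085,0,.19)
im,W=cloud("side"); cv2.imwrite("pics/side1.png",cv2.resize(im[150:400,230:430],None,fx=2.4,fy=2.4)[:,:,::-1])
```

```text
turn [-0.01 -0.05 -0.07] shift [ -3.2  -3.3 -37. ] now [0.0818 0.0033 0.153 ] F [ 0.1 -0.2  0.3]
```

View pics/side1.png

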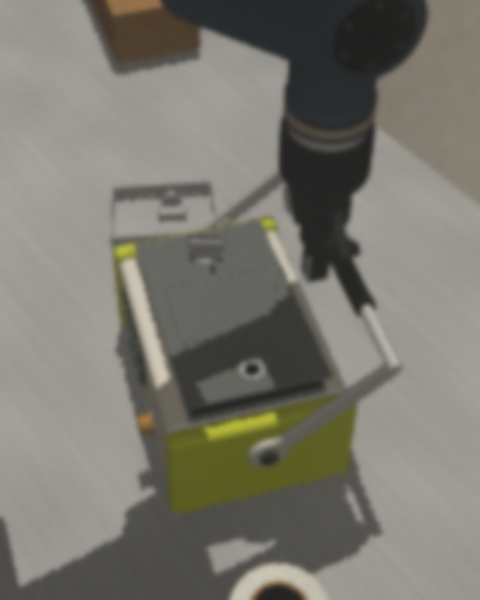

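play_rows --rows '[[[0, 0, 0], [3, 0, -21], 1], [[0, 0, 0], [3, 0, -21], 1], [[0, 0, 0], [-18, 0, -1], 1], [[0, 0, 0], [-18, 0, 0], 1], [[0, 0, 0], [-3, 0, 8], 1], [[0, 0, 0], [-2, 0, 8], 1], [[0, 0, 0], [-2, 0, 8], 1], [[0, 0, 0], [-2, 0, 8], 1], [[0, 0, 0], [-2, 0, 8], 1], [[0, 0, 0], [-1, 0, 8], 1], [[0, 0, 0], [-1, 0, 6], 1], [[0, 0, 0], [0, 0, 0], 1]]'

```text
t: 4.57
tcp_pos: [0.6814, -0.0931, 0.1478]
tool_rot: [0.175, 0.985, -0.002, 0.016]
force: [17.2, -5.7, 4.8]
finger_gap: -0.002
gripper_force: 8.4
```

Run:
```python
from h import *
goal(.127,0,.132)
```

```text
turn [ 0.1   1.88 -0.11] shift [10.2 -3.5 15.8] now [0.1372 0.0035 0.1478] F [17.2 -5.7  4.8]
```

Run:
```python
from h import *
print(sense()["force"],sense()["tau"])
im,W=cloud("side"); cv2.imwrite("pics/side2.png",cv2.resize(im[180:380,270:420],None,fx=3,fy=3)[:,:,::-1])
for u,v in((0,0),): pass
W2=cloud("top")[1]; Q=W2[200:330,290:450].reshape(-1,3); S=np.c_[(Q[:,:2]-C)@X,(Q[:,:2]-C)@Y,Q[:,2]]
for a,b in((-.1,-.07),(-.07,-.05),(.05,.07),(.07,.11)):
    T=S[(S[:,1]>a)&(S[:,1]<b)&(S[:,0]>.09)&(S[:,2]>.09)]; print(a,len(T),T.mean(0) if len(T) else 0, T[:,0].min() if len(T) else 0,T[:,0].max() if len(T) else 0)
```

```text
[17.22635096 -5.66351988  4.84989289] [ 2.29361124e+00 -4.44362247e+01 -4.22004282e+00  5.02468622e-02
  5.22654712e+00 -7.38800329e-03]
-0.1 5 [ 0.12119367 -0.07171094  0.1393916 ] 0.11672342083604294 0.12599187806861237
-0.07 153 [ 0.11820134 -0.05570806  0.32439901] 0.09041070899803824 0.14014768202647646
0.05 151 [0.115718   0.05823561 0.2659883 ] 0.09002706618343112 0.1398039832336369
0.07 93 [0.12183217 0.09001618 0.13975095] 0.11636253959283813 0.12870590223176603
```

View pics/side2.png

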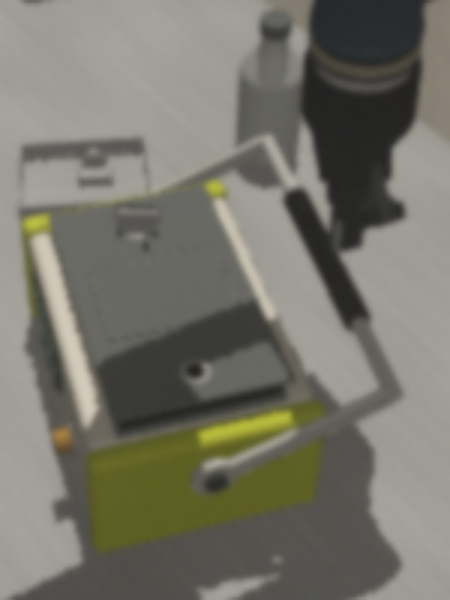

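The finger slipped off behind the bar, and the handle is now at about 1.14 rad, on the ball. I'll lift, re-measure and press again from slightly in front of the bar's axis.

play_rows --rows '[[[0, 0, 0], [-4, 0, -15], 1], [[0, 0, 0], [0, 0, -15], 1], [[0, 0, 0], [0, 0, -20], 1], [[0, 0, 0], [0, 0, 0], 1]]'

```text
t: 5.0
tcp_pos: [0.6738, -0.0901, 0.1958]
tool_rot: [0.174, 0.985, -0.0, 0.002]
force: [1.2, -0.6, 0.6]
finger_gap: -0.001
gripper_force: 0.0
```

```bash
cat >> h.py <<'E'
def rods():
    Q=cloud("top")[1][200:330,290:450].reshape(-1,3); S=np.c_[(Q[:,:2]-C)@X,(Q[:,:2]-C)@Y,Q[:,2]]
    for a,b in((-.11,-.07),(.07,.115)):
        T=S[(S[:,1]>a)&(S[:,1]<b)&(S[:,0]>.09)&(S[:,2]>.09)&(S[:,2]<.2)]; print("rod",len(T),T.mean(0) if len(T) else 0,"theta",np.arcsin(min(1,T[:,0].mean()/.132)) if len(T) else 0)
E
python3 - <<'E'
from h import *
goal(.116,0,.170); rods()
E
```

```text
turn [ 0.02  0.23 -0.04] shift [13.  -3.7 25.8] now [0.129  0.0037 0.1958] F [ 1.2 -0.6  0.6]
rod 22 [ 0.12238091 -0.07457017  0.13948497] theta 1.1866751310948471
rod 98 [0.12239314 0.09245063 0.13898262] theta 1.1869223450252422
```

play_rows --rows '[[[0, 0, 0], [10, 0, 15], 1], [[0, 0, 0], [0, 0, 15], 1], [[0, 0, 0], [0, 0, 10], 1], [[0, 0, 0], [-1, 0, 5], 1], [[0, 0, 0], [-2, 0, 5], 1], [[0, 0, 0], [-1, 0, 5], 1], [[0, 0, 0], [-1, 0, 5], 1], [[0, 0, 0], [0, 0, 3], 1], [[0, 0, 0], [0, 0, 0], 1], [[0, 0, 0], [0, 0, 0], 1]]'

```text
t: 5.88
tcp_pos: [0.6691, -0.0886, 0.1319]
tool_rot: [0.174, 0.985, -0.0, 0.001]
force: [-1.0, 0.5, 4.9]
finger_gap: 0.0
gripper_force: 2.5
```

Run:
```python
from h import *
goal(.126,0,.132); rods()
```

```text
turn [-0.    0.12 -0.05] shift [-1.9 -3.4 -0.1] now [0.1241 0.0034 0.1319] F [-1.   0.5  4.9]
rod 8 [ 0.12693855 -0.09880597  0.12014496] theta 1.2929765408056384
rod 97 [0.12820596 0.09268754 0.12009202] theta 1.3304571328208967
```

The handle is seated. I'll lift, move above the wing and look with the wrist camera.

play_rows --rows '[[[0, 0, 0], [2, 0, -20], 1], [[0, 0, 0], [0, 0, -30], 1], [[0, 0, 0], [0, 0, -40], 1], [[0, 0, 0], [25, 13, -10], 0.5], [[0, 0, 0], [25, 13, 0], 0.5], [[0, 0, 0], [25, 13, 0], 0.5], [[0, 0, 0], [25, 13, 0], 0.5], [[0, 0, 0], [22, 13, 0], 0.5], [[0, 0, 0], [0, 0, 0], 0.5], [[0, 0, 0], [0, 0, 0], 0.5]]'

```text
t: 6.77
tcp_pos: [0.5737, 0.0162, 0.2309]
tool_rot: [0.173, 0.985, -0.0, 0.0]
force: [0.8, -0.7, 0.8]
finger_gap: 0.5
gripper_force: 0.0
```

Run:
```python
from h import *
rods(); goal(0,.07,.2)
im,W=cloud("wrist"); np.save("wr.npy",W); cv2.imwrite("pics/wr.png",im[:,:,::-1])
```

```text
rod 85 [ 0.12806034 -0.09039037  0.12009369] theta 1.3258655239819992
rod 97 [0.12815342 0.09245915 0.11992543] theta 1.328790596220524
turn [0.   0.12 0.  ] shift [-0.1  1.1 30.9] now [-1.000e-04  6.890e-02  2.309e-01] F [-0.2  0.4  0.8]
```

View pics/wr.png

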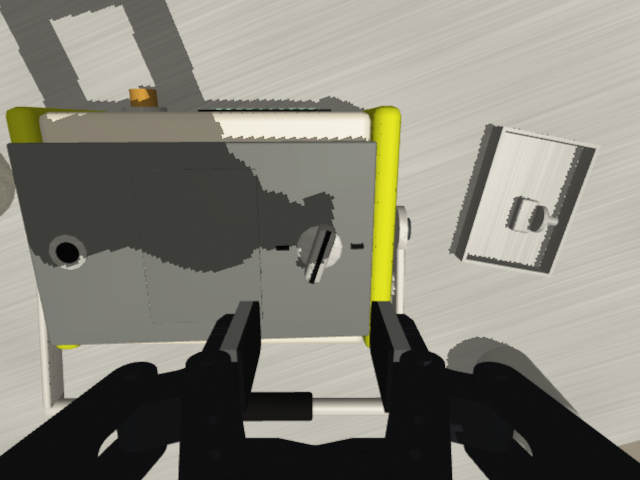

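The wrist view shows the wing with its slot from (326,232) to (312,283), marks at (282,247) and (357,245), and the ring at (67,252).

Run:
```python
from h import *
W=np.load("wr.npy")
for n,(u,v) in dict(s1=(325,234),s2=(312,281),smid=(319,257),m1=(282,247),m2=(357,245),ringL=(54,252),ringR=(84,252),ringT=(67,238),ringB=(67,267),edge=(25,220),cov=(220,300)).items():
    p=np.nanmedian(W[v-1:v+2,u-1:u+2].reshape(-1,3),0); print(n,to_s(p).round(4))
a=to_s(W[234,325]);b=to_s(W[281,312]); print(np.degrees(np.arctan2(*(a-b)[[1,0]])))
m=(W[...,2]>.142)&(W[...,2]<.17); Q=W[210:300,280:360][m[210:300,280:360]]; S=np.array([to_s(q) for q in Q]); print(len(S),S.mean(0)); r=cv2.minAreaRect((S[:,:2]*1000).astype(np.float32)); print(r)
```

```text
s1 [-0.0133  0.0728  0.1486]
s2 [0.0149 0.0655 0.1488]
smid [1.000e-04 6.950e-02 1.493e-01]
m1 [1.0e-04 4.7e-02 1.3e-01]
m2 [-0.0006  0.0931  0.1273]
ringL [ 0.0007 -0.0871  0.1383]
ringR [ 0.001  -0.0702  0.1367]
ringT [-0.0078 -0.0781  0.1377]
ringB [ 0.0101 -0.0811  0.138 ]
edge [-0.0187 -0.1003  0.1374]
cov [0.034  0.0077 0.1331]
165.68374126271507
986 [-0.00047765  0.06957487  0.14816151]
((0.4982481002807617, 69.68405151367188), (10.149832725524902, 32.523406982421875), 72.13715362548828)
```

play_rows --rows '[[[0, 0, 5.5], [0, 0.5, 15], 0.5], [[0, 0, 5.5], [0, 0, 20], 0.5], [[0, 0, 5], [0, 0, 20], 0.5], [[0, 0, 0], [0, 0, 20], 0.5], [[0, 0, 0], [0, 0, 13], 0.5], [[0, 0, 0], [0, 0, 0], 0.7], [[0, 0, 0], [0, 0, 0], 1], [[0, 0, 0], [0, 0, 0], 1], [[0, 0, 0], [0, 0, 0], 1], [[0, 0, 0], [0, 0, 0], 1], [[0, 0, 0], [0, 0, 0], 1], [[0, 0, 0], [0, 0, 0], 1]]' --grip_force 60

```text
t: 7.87
tcp_pos: [0.5765, 0.0166, 0.1428]
tool_rot: [0.31, 0.951, 0.002, 0.002]
force: [4.0, 4.3, -8.8]
finger_gap: 0.097
gripper_force: 61.8
```

play_rows --rows '[[[0, 0, 6.5], [0, 0, 0.2], 1], [[0, 0, 6.5], [0, 0, 0.2], 1], [[0, 0, 6.5], [0, 0, 0.2], 1], [[0, 0, 6.5], [0, 0, 0.2], 1], [[0, 0, 6.5], [0, 0, 0.2], 1], [[0, 0, 6.5], [0, 0, 0.2], 1], [[0, 0, 6.5], [0, 0, 0.2], 1], [[0, 0, 6.5], [0, 0, 0.2], 1], [[0, 0, 6.5], [0, 0, 0.2], 1], [[0, 0, 6.5], [0, 0, 0.2], 1], [[0, 0, 6.5], [0, 0, 0], 1], [[0, 0, 2.5], [0, 0, 0], 1]]'

```text
t: 8.87
tcp_pos: [0.5738, 0.0159, 0.1403]
tool_rot: [0.821, 0.571, -0.0, -0.001]
force: [0.2, 0.7, -6.9]
finger_gap: 0.098
gripper_force: 62.1
```

play_rows --rows '[[[0, 0, 0], [0, 0, 0], 1], [[0, 0, 0], [0, 0, 0], 1], [[0, 0, 0], [0, 0, 0], 1]]'

```text
t: 9.12
tcp_pos: [0.5738, 0.0159, 0.1403]
tool_rot: [0.819, 0.574, -0.0, -0.001]
force: [-1.6, 1.1, -5.3]
finger_gap: 0.098
gripper_force: 62.2
```

Run:
```python
from h import *
s=sense(); print(s["q"],s["ft_torque"]); goal(0,.07,.141,np.pi/2)
```

```text
[-1.66987397e-01  5.91910423e-01  1.65088882e+00  3.64435524e-04
  9.00060666e-01  1.81751163e-01] [0.27253795 0.32756213 0.17381937]
turn [-0.07 -0.    0.01] shift [ 0.9  1.2 -0.7] now [-0.0012  0.0691  0.1403] F [-1.6  1.1 -5.3]
```

play_rows --rows '[[[0, 0, 0], [0, 0, 0], 0.5], [[0, 0, 0], [0, 0, 0], 0.5], [[0, 0, 0], [0, 0, 0], 0.5], [[0, 0, 0], [0, 0, -15], 0.5], [[0, 0, 0], [0, 0, -25], 0.5], [[0, 0, -7], [0, 0, -25], 0.5], [[0, 0, -7], [0, 0, -15], 0.5], [[0, 0, -7], [0, 0, -5], 0.5], [[0, 0, -7], [0, 0, 0], 0.5], [[0, 0, -7], [0, 0, 0], 0.5], [[0, 0, -7], [0, 0, 0], 1], [[0, 0, -7], [0, 0, 0], 1]]'

```text
t: 10.12
tcp_pos: [0.5752, 0.0154, 0.2265]
tool_rot: [0.505, 0.863, 0.0, 0.001]
force: [-0.3, 0.6, 0.3]
finger_gap: 0.227
gripper_force: 0.0
```

play_rows --rows '[[[0, 0, -7], [0, 0, 0], 1], [[0, 0, -7], [0, 0, 0], 1], [[0, 0, -7], [0, 0, 0], 1], [[0, 0, -7], [0, 0, 0], 1], [[0, 0, -7], [0, 0, 0], 1], [[0, 0, -6], [0, 0, 0], 1], [[0, 0, 0], [0, 0, 0], 1]]'

```text
t: 10.7
tcp_pos: [0.5751, 0.0154, 0.2263]
tool_rot: [0.173, 0.985, -0.0, 0.001]
force: [0.1, -0.0, 0.1]
finger_gap: 0.004
gripper_force: 0.0
```

Run:
```python
from h import *
rods(); goal(-.04,-.08,.17)
im,W=cloud("wrist"); np.save("wr2.npy",W); cv2.imwrite("pics/wr2.png",im[:,:,::-1])
S=(W[150:330,200:420,:2]-C)@np.c_[X,Y]; Z=W[150:330,200:420,2]; m=(Z>.139)&(Z<.16)&(abs(S[...,1]-.07)<.03)&(abs(S[...,0])<.03)
print(m.sum(),S[m].mean(0),cv2.minAreaRect((S[m]*1000).astype(np.float32)))
```

```text
rod 88 [ 0.12817234 -0.09019941  0.11975836] theta 1.3293892280641106
rod 98 [0.1281411  0.09245682 0.12028899] theta 1.3284013363234422
turn [ 0.01  0.12 -0.18] shift [  40.1 -149.    56.2] now [1.000e-04 6.900e-02 2.262e-01] F [0.8 0.6 0.5]
1071 [-0.00054281  0.06942204] ((0.4902534484863281, 69.46270751953125), (10.598382949829102, 32.327293395996094), 0.31253311038017273)
```

View pics/wr2.png

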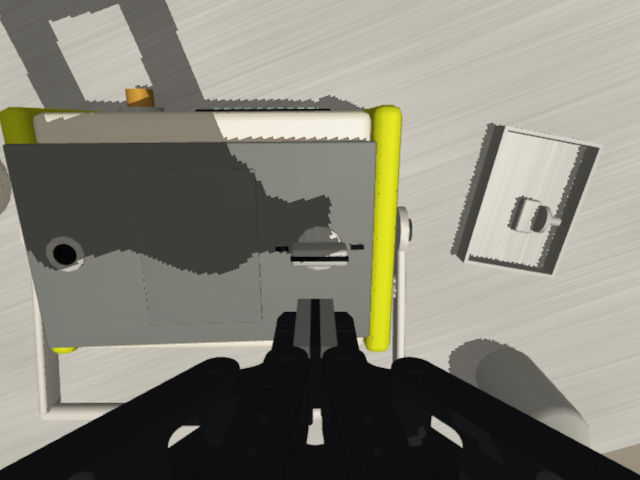

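The wing is in line with the marks (290–348, 252) to within 0.3°. The ring is at (65,254). Next is the press point, 40 mm in front of the ring.

play_rows --rows '[[[0, 0, 0], [6, -24, 0], 1], [[0, 0, 0], [7, -25, 0], 1], [[0, 0, 0], [7, -25, 5], 1], [[0, 0, 0], [7, -25, 10], 1], [[0, 0, 0], [7, -25, 15], 1], [[0, 0, 0], [6, -25, 15], 1], [[0, 0, 0], [0, 0, 15], 1], [[0, 0, 0], [0, 0, 10], 1], [[0, 0, 0], [0, 0, 4], 1], [[0, 0, 0], [0, 0, 4], 1], [[0, 0, 0], [0, 0, 3], 1], [[0, 0, 0], [0, 0, 0], 1]]' --grip_force 60

```text
t: 11.8
tcp_pos: [0.486, -0.1104, 0.1443]
tool_rot: [0.174, 0.985, -0.0, 0.0]
force: [-0.1, 0.2, 0.1]
finger_gap: -0.004
gripper_force: 0.0
```

Run:
```python
from h import *
goal(-.04,-.08,.133)
```

```text
turn [-0.    0.01 -0.05] shift [-0.6 -0.4 11.3] now [-0.0406 -0.0796  0.1443] F [-0.1  0.2  0.1]
```

play_rows --rows '[[[0, 0, 0], [0, 0, 2], 1], [[0, 0, 0], [0, 0, 2], 1], [[0, 0, 0], [0, 0, 2], 1], [[0, 0, 0], [0, 0, 2], 1], [[0, 0, 0], [0, 0, 2], 1], [[0, 0, 0], [0, 0, 1], 1], [[0, 0, 0], [0, 0, 0], 1], [[0, 0, 0], [0, 0, 0], 1]]'

```text
t: 12.47
tcp_pos: [0.4862, -0.111, 0.1339]
tool_rot: [0.174, 0.985, -0.0, 0.001]
force: [-1.2, -0.1, 6.5]
finger_gap: 0.003
gripper_force: 3.3
```

play_rows --rows '[[[0, 0, 0], [0, 0, 1], 1], [[0, 0, 0], [0, 0, 1], 1], [[0, 0, 0], [0, 0, 0], 1], [[0, 0, 0], [0, 0, 0], 1]]'

```text
t: 12.8
tcp_pos: [0.4862, -0.111, 0.1324]
tool_rot: [0.174, 0.985, -0.0, 0.001]
force: [-1.4, -1.5, 8.9]
finger_gap: -0.005
gripper_force: 4.7
```

play_rows --rows '[[[0, 0, 0], [0, 0, 1], 1], [[0, 0, 0], [0, 0, 1], 1], [[0, 0, 0], [0, 0, 1], 1], [[0, 0, 0], [0, 0, 0], 1], [[0, 0, 0], [0, 0, 0], 1]]'

```text
t: 13.22
tcp_pos: [0.4864, -0.1112, 0.1313]
tool_rot: [0.174, 0.985, -0.001, 0.002]
force: [-5.5, -0.7, 24.7]
finger_gap: 0.003
gripper_force: 12.2
```

play_rows --rows '[[[0, 0, 0], [0, 0, 0], 1], [[0, 0, 0], [0, 0, 0], 1], [[0, 0, 0], [0, 0, 0], 1], [[0, 0, 0], [0, 0, 0], 1], [[0, 0, 0], [0, 0, 0], 1], [[0, 0, 0], [0, 0, 0], 1]]'

```text
t: 13.72
tcp_pos: [0.4864, -0.1111, 0.1313]
tool_rot: [0.174, 0.985, -0.001, 0.002]
force: [-3.5, 0.4, 23.9]
finger_gap: -0.001
gripper_force: 12.1
```

Run:
```python
from h import *
goal(-.04,-.08,.133); rods()
W=cloud("side")[1].reshape(-1,3); S=np.c_[(W[:,:2]-C)@np.c_[X,Y],W[:,2]]
for a,b in((-.1,-.094),(-.066,-.05),(-.04,0.03)):
    T=S[(S[:,1]>a)&(S[:,1]<b)&(S[:,0]>.015)&(S[:,0]<.045)&(S[:,2]>.11)&(S[:,2]<.15)]; print(a,len(T),np.median(T[:,2]) if len(T) else 0)
W0=np.load("side0.npy").reshape(-1,3); S=np.c_[(W0[:,:2]-C)@np.c_[X,Y],W0[:,2]]; T=S[(S[:,1]>-.1)&(S[:,1]<-.094)&(S[:,0]>.015)&(S[:,0]<.045)&(S[:,2]>.11)&(S[:,2]<.15)]; print("before",len(T),np.median(T[:,2]))
```

```text
turn [-0.06  0.19 -0.02] shift [ 0.1  0.2 -1.7] now [-0.0399 -0.0802  0.1313] F [-3.5  0.4 23.9]
rod 89 [ 0.12817405 -0.09033743  0.11954464] theta 1.3294434289525385
rod 97 [0.12819124 0.09268881 0.12017807] theta 1.3299889459655159
-0.1 57 0.12383787596895479
-0.066 86 0.12515667369028427
-0.04 276 0.12656852619385955
before 34 0.12101605025113987
```

The cover now reads 124–125 mm, so it is flush. The fingers hold it with a steady 24 N or so, the handle is seated and the fastener is locked.

```bash
python3 -c "
from station import *
print(sign_off())"
```

```text
the job is handed in; nothing more can be done
None
```

The job is handed in: the handle reads about 1.33 rad (seated in its rear detent), the wing is within about 0.3° of the marks, and the fingers hold the loose end flush at about 24 N, 40 mm in front of the ring.

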